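Hook the fin tray out from under the print rack

TASK

A tray with a freshly printed surf fin was left at the back of its lane under the low wire rack. Pick up the hook tool, drop its hook down inside the tray's pull loop and drag the tray gently and slowly past the sprung catches until it is home against the lane's front stops, then bed it there with a firm steady pull of about 15 N for one second, never more than 25 N. Unhook and stand the tool back down on its foot on the desk, well clear of the tray; touch the tray only with the tool, and leave the rest of the desk as it is.

Things in the scene. Friction and masses are not known exactly. Their poses are not given: they have to be found in the camera images.
- hook_tool: Hook tool standing on the desk: grey handle on a flat foot, bent steel rod. Origin: centre of the foot's underside; x points along the rod to the hook, z up. Foot 100 x 42 x 6 mm; handle block above it x -50 to 50, 20 mm wide (y), z 6 to 56 mm: grip it across its width near the origin. Rod 7 mm thick, level at z = 36 from the handle's front to x = 165, there bent straight down. 0.18 kg.
- hook_tip (a point): Lowest point of the tool's downward hook end: in the tool's frame at x = 165 mm, y = 0, z = 2.5 mm. The downward end is a 7 mm round bar; the level rod's underside is 30 mm above this point.
- tray: Loose grey open tray with a cream fin fastened in it, on the desk in the rack's lane. Origin: centre of its underside; x points along the lane away from the robot. Box 110 (x) x 100 (y) x 24 mm high; front face at x = -55 mm, with a steel pull loop on it. At each side two half-round upright lugs, radius 6 mm (centres x = -40 and 40, y = +-50 mm), guide it in the lane. 0.24 to 0.44 kg.
- loop (a point): Middle of the front bar of the tray's pull loop: an 8 mm round bar along y, centre 30 mm above the desk (top 34 mm) and 28 mm in front of the tray's front face. The opening between this bar and the front wall is 24 mm (x) by 48 mm (y) and goes through to the desk; the hook goes down into it.
- rack: Fixed print rack: a lane between two aluminium rails, under a low wire deck. Origin on the desk, mid-lane, at the inner faces of the front stops; x points into the lane, away from the robot. Rails 18 mm high, inner faces at y = +-58 mm, x -10 to 215 mm. The stops are rigid blocks, x -10 to 0, |y| 40 to 70 mm, 18 mm high; the loop passes between them. Tray home: tray origin at x = 55 mm here.
- deck_front (a point): Middle of the front edge of the rack's wire deck (rack frame x = 52 mm, z = 122 mm). The deck reaches from here to x = 228 mm, |y| to 89 mm; its underside is 118 mm above the desk, on four 8 mm legs at |y| = 85 mm, x = 62 and 218 mm. A gripper has no room under it.
- catch (a point): Mid-lane between the two sprung roller catches, one in each rail (rack frame x = 19 mm; rollers of 6 mm radius standing 6 mm out of the rails). They resist the tray's front lugs over about the last 13 mm of travel with up to about 10 N, then yield; home, at the rigid stops, is 4 mm after the lugs pass the rollers' middles. Striking rollers or stops at 50 mm/s can exceed 25 N; 20 mm/s is safe.
- bottle: White bottle, 54 mm diameter, 120 mm high, standing; bystander. Origin: centre of its underside.
- cutters: Side cutters with blue grips lying flat, about 105 mm long, 12 mm high; bystander. Origin: at the pivot, on the desk.
- knife: Grey utility knife lying flat, 145 mm long, 24 mm wide, 20 mm high; bystander. Origin: under the middle of its body.
Things that resemble listed ones, but are neither listed nor needed, are in the scene too. What is shaped like the hook_tool but blue, orange or yellow is not meant.

How it is judged:
On the way, in this order (a step that is already met when the one before it is completed fails the run):
1. the hook is down inside the pull loop (z of hook_tip in the frame of tray below 0.024 m and x of hook_tip in the frame of tray between -0.083 and -0.055 m and y of hook_tip in the frame of tray between -0.028 and 0.028 m), for 0.1 s.
2. the tray is home against the stops and is bedded by a steady pull of the hook of 12 to 18 N (x of tray in the frame of rack below 0.057 m and horizontal distance between hook_tip and loop below 0.03 m and contact force between hook_tool and tray between 12 and 18 N), for 0.7 s.
At the end, for the whole second after the job is handed in: The tray lies flat and at rest in the lane, its front face within 2 mm of the stops; the hook tool stands on its foot on the desk, upright within 0.08 rad and at rest, its hook more than 50 mm from the pull loop (x of tray in the frame of rack between 0.05 and 0.057 m and angle between the x axis of tray and the x axis of rack, either way round below 0.06 rad and angle between tray's own z axis and vertical below 0.05 rad and linear speed of each of tray, hook_tool below 0.01 m/s and height (world z) of hook_tool below 0.004 m and angle between hook_tool's own z axis and vertical below 0.08 rad and horizontal distance between hook_tip and loop above 0.05 m); the robot touches nothing.
It fails at once if the tool pulls or presses the tray with more than 25 N (contact force between hook_tool and tray above 25 N).
It fails at once if the gripper or arm touches the tray (contact force between any of the fingers, the arm and tray above 0.5 N).
It fails at once if a bystander is moved more than 25 mm (distance of any of bottle, cutters, knife from where it was at the start of the episode above 0.025 m).
It also fails if it takes over 67 s, if anything falls off the work surface, if the arm or the gripper's body presses on something with over 40 N, if the wrist force passes 120 N, or if a joint passes its speed limit or range.

ROBOT

A 7-joint arm with a two-finger parallel gripper is mounted at the origin on the work surface. World frame = base frame: x ahead of the robot, y to its left, z up, the work surface at z = 0. Lengths are in m, angles in rad, forces in N, time in s.
With the tool pointing down it reaches from about 0.35 to 0.9 m from the base axis. Payload 8.1 kg.
Tool frame: the origin (TCP) lies between the finger pads; the fingertips stand 22 mm ahead of it and the grasp point (between the pads) lies 3 mm ahead of it (robot.nose_length is the distance from the TCP to the fingertips, in m); z points along the fingers, x is the direction in which the jaws open and shut, and the axes are right-handed (so a half turn about z gives the same grasp; the last joint's range is limited). The gripper opens to 92 mm and grips with 3 to 60 N. Pads are 19 mm wide; open, the fingers measure 130 mm over their backs; the gripper's body (75 mm by 190 mm) begins 47 mm behind the grasp point.
Start: joints at [1.004, 0.434, 0.025, 1.573, -0.012, 1.134, -0.075], TCP at [0.28, -0.559, 0.249] pointing down, gripper open.
Joint ranges: [-2.62, 2.62], [-0.44, 2.09], [-1.27, 1.32], [0.08, 2.57], [-1.32, 4.46], [0.12, 2], [-2.74, 2.74]. Speed limits (rad/s): [2.22, 2.22, 3.01, 3.01, 3.14, 3.14, 3.14].

INTERFACE

Orientations are given as a rotation vector (axis times angle).
In Python, from workcell import status, cams, hand_in, robot gives the robot as it stands.
- The arm moves only by the shell command python3 -m crank 'ROWS' [FORCE]. ROWS is JSON, a list of rows, each an object of numbers: "x", "y", "z": the shift along the tool's x, y, z in mm; "rx", "ry", "rz": the turn, a rotation vector about the tool's x, y, z in rad; "fingers": the opening, from 0 (shut) to 1 (fully open). A call has 1 to 12 rows; each row shifts and turns the commanded pose from where the row before left it, along the tool's axes as they then stand; what a row does not reach is not made up. A row lasts 1/10 s, in which the tool goes at most 50 mm and 8.59 degrees, less where a joint would pass 70% of its speed; a pose out of reach is approached as far as the arm can. A call with a gripper value outside its range is refused whole. The fingers move at their own pace and stop on an object; FORCE is the grip in N (left out, the last holds). Time passes only in rows, so rows that do not move let the fingers close. It gives the time, the measured TCP pose, the force and the opening at its end, in the units of the state.
- status.get_state(): the state, without advancing time (a new reading comes with each control period).
- cams.read_camera(name): name is "scene" or "side" or "wrist"; returns a dict with "img" (420x560x3 uint8, red, green, blue), "camera_matrix" (3x3 intrinsics, pixels), "rvec" (rotation vector, rad) and "tvec" (3), from world to camera coordinates, as OpenCV has them; the wrist camera has in their place "mount" (4x4, takes a point from camera to tool coordinates, whose origin is the TCP and whose axes are the tool frame's). Camera axes: x right, y down, z forward; pixel columns grow to the right and rows downward; lengths in m; the calibration is good to about 2 mm. The wrist camera is an equidistant fisheye: a pixel r from the principal point sees the ray r / f radians off the axis. A picture is of the moment at which its call begins: read the wrist's pose just before it. There is no depth.
- hand_in(): hands the job in, once; it reports no verdict.
The state is a dict: "clock": time; "qpos": joint angles; "qvel": joint speeds; "effort": joint torques, N m; "eef_pos": TCP position; "ee_rot": TCP orientation; "ft_force": force on the tool from outside, world axes, zero at the start; "moment": the same for the moment, N m; "gripper_width": finger opening in m.
Only numpy, scipy, OpenCV 4.12 (cv2) and the standard library are available. Lean on these libraries where they do the work, as an engineer would, in place of code of your own. Each camera call takes 0.05 s, during which the arm holds its last target. There are 200 camera calls.

## Working session

There is one attempt and no reset: what is moved stays moved. The work goes in short steps, Python scripts to look and compute and a shell command to move; the robot and the scene stay as the last step left them, time stands still between calls to the robot, and variables do not carry over. Pictures are saved under pics/ and viewed, about 8 in all and at most 12, crops included, and the job is handed in when it is done.

```bash
mkdir -p pics
cat > h.py <<'E'
import numpy as np, cv2
from scipy.spatial.transform import Rotation as R
from workcell import status, cams, robot
def grab(n,save=None):
    s=status.get_state(); c=cams.read_camera(n)
    if save: cv2.imwrite('pics/'+save,cv2.cvtColor(c['img'],cv2.COLOR_RGB2BGR))
    return c,s
def ray(c,s,u,v):
    K=np.array(c['camera_matrix'])
    x=(u-K[0,2])/K[0,0]; y=(v-K[1,2])/K[1,1]
    if 'mount' in c:
        r=np.hypot(x,y); d=np.array([np.sin(r)*x/max(r,1e-9),np.sin(r)*y/max(r,1e-9),np.cos(r)])
        M=np.array(c['mount']); Rt=R.from_rotvec(s['ee_rot']).as_matrix()
        return Rt@M[:3,3]+s['eef_pos'], Rt@M[:3,:3]@d
    Rc=R.from_rotvec(np.ravel(c['rvec'])).as_matrix()
    return -Rc.T@np.ravel(c['tvec']), Rc.T@np.array([x,y,1.])
def onz(c,s,u,v,z):
    o,d=ray(c,s,u,v); return o+d*(z-o[2])/d[2]
def proj(c,s,P):
    K=np.array(c['camera_matrix']);P=np.array(P,float)
    if 'mount' in c:
        M=np.array(c['mount']); Rt=R.from_rotvec(s['ee_rot']).as_matrix()
        p=M[:3,:3].T@(Rt.T@(P-s['eef_pos'])-M[:3,3]); t=np.arctan2(np.hypot(*p[:2]),p[2]); q=p[:2]/np.hypot(*p[:2])*t
    else:
        p=R.from_rotvec(np.ravel(c['rvec'])).as_matrix()@P+np.ravel(c['tvec']); q=p[:2]/p[2]
    return K[0,0]*q[0]+K[0,2],K[1,1]*q[1]+K[1,2]
E
python3 - <<'E'
from h import *
ims=[]
for n in('scene','side','wrist'):
    c,s=grab(n,n+'0.png')
    import pickle; pickle.dump((c,s),open(n+'0.pkl','wb'))
    print(n,ray(c,s,280,210),c['camera_matrix'][0][0])
print(s)
E
```

```text
scene (array([ 1.28522869, -1.09243666,  1.15778539]), array([-0.49101645,  0.56542413, -0.66282829])) 468.5028009794104
side (array([-0.21157859,  0.66965773,  0.80758716]), array([ 0.5493826 , -0.64021479, -0.53708279])) 490.8599226093459
wrist (array([ 0.34135945, -0.5289297 ,  0.38383446]), array([-0.23069242, -0.09934994, -0.96794142])) 325.19226210127806
{'clock': 0.1, 'qpos': array([ 1.00438031,  0.43516796,  0.02496428,  1.5739837 , -0.01161766,
        1.13398199, -0.07512924]), 'qvel': array([ 0.00101169, -0.00094407,  0.00069881, -0.00123597,  0.00181171,
       -0.00033385, -0.00103816]), 'effort': array([ 3.72321170e-03, -6.69136262e+01,  9.87792425e-01, -3.15143538e+01,
       -6.05920935e-02,  3.73748050e-02,  6.24513723e-05]), 'eef_pos': array([ 0.27938424, -0.55861827,  0.24802287]), 'ee_rot': array([-2.67191217e+00,  1.65120153e+00,  1.94846681e-03]), 'ft_force': array([ 0.33826395,  1.19906541, -0.21936733]), 'moment': array([-0.00491596, -0.01768072, -0.00687604]), 'gripper_width': 0.09192265079255117}
```

View pics/scene0.png

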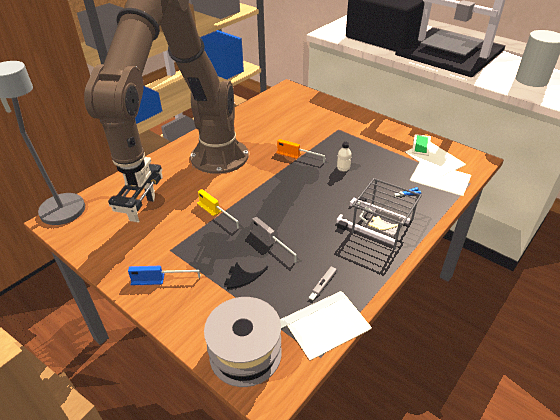

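View pics/side0.png

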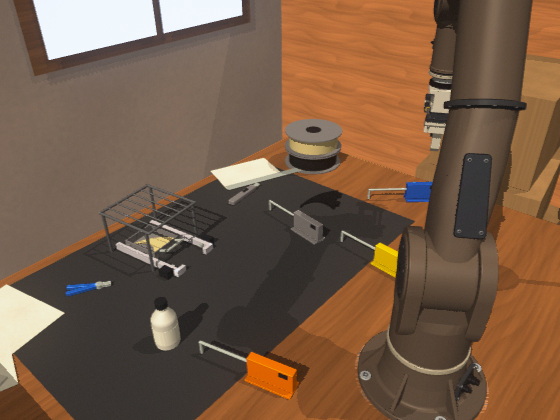

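Seen in scene view: the hook tools are grey (262,235), blue (147,275), yellow (208,203) and orange (290,150). The grey one is meant; in the side view it is at (308,225). The rack is at scene (375,220) and side (155,235). Next I check the choice in close crops.

Run:
```python
import cv2,numpy as np
a=cv2.imread('pics/scene0.png');b=cv2.imread('pics/side0.png')
def cr(i,x,y,w,h,k): return cv2.resize(i[y:y+h,x:x+w],None,fx=k,fy=k,interpolation=cv2.INTER_CUBIC)
# tiles 400x300
t=[cr(a,235,205,80,60,5),cr(b,255,190,80,60,5),cr(a,325,175,100,75,4),cr(b,95,180,133,100,3)]
t=[cv2.resize(i,(400,300)) for i in t]
cv2.imwrite('pics/crops.png',np.vstack([np.hstack(t[:2]),np.hstack(t[2:])]))
```

```text
(no output)
```

View pics/crops.png

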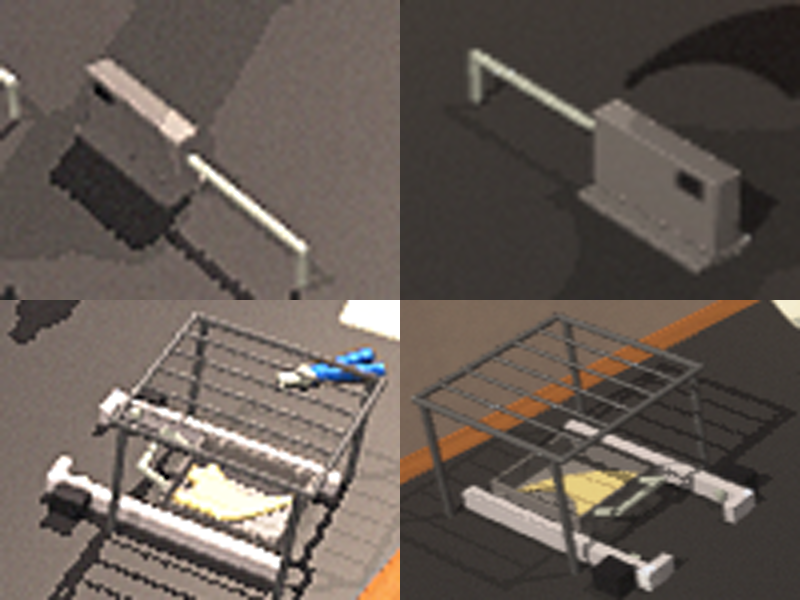

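The crops confirm the grey tool: its black dot is at the rear and its rod ends at scene (295.6,253.6). The tray's loop and the rack's front stops face the robot.

Run:
```python
from h import *
import pickle
L={n:pickle.load(open(n+'0.pkl','rb')) for n in('scene','side')}
def tri(a,b):
    o1,d1=ray(*L['scene'],*a);o2,d2=ray(*L['side'],*b)
    t=np.linalg.lstsq(np.c_[d1,-d2],o2-o1,rcond=None)[0];return (o1+d1*t[0]+o2+d2*t[1])/2,np.linalg.norm(o1+d1*t[0]-o2-d2*t[1])
np.set_printoptions(precision=4,suppress=True)
for n,a,b,z in[('handtop',(263.2,225.2),(308.6,218.6),.056),('bend',(295.6,253.6),(270,200.4),.0395)]:
    p=onz(*L['scene'],*a,z);q=onz(*L['side'],*b,z);print(n,p,q,tri(a,b))
sc={'fA':(356.2,204.5),'fB':(374.2,179.2),'bB':(421.2,194.5),'bA':(399.5,222.5)}
sd={'fB':(153.3,233.3),'fA':(195,202.7),'bB':(100,213.3),'bA':(148.3,186)}
P={}
for k in sc:
    p=onz(*L['scene'],*sc[k],.122);q=onz(*L['side'],*sd[k],.122);P[k]=(p+q)/2;print(k,p,q,tri(sc[k],sd[k]))
x=(P['bA']+P['bB']-P['fA']-P['fB'])/2;print('deck len',np.linalg.norm(x),'yaw',np.degrees(np.arctan2(x[1],x[0])))
w=P['fB']-P['fA'];print('w',np.linalg.norm(w),np.degrees(np.arctan2(w[1],w[0]))-90)
c=sum(P.values())/4;u=x/np.linalg.norm(x);print('rack origin',c-u*.140)
# loop bar middle from crop; scene (165,462), side (620,515)?
print('loop?',onz(*L['scene'],325+150/4,175+165/4,.03),onz(*L['side'],95+210/3,180+210/3,.03))
```

```text
handtop [ 0.4753 -0.249   0.056 ] [ 0.4674 -0.2429  0.056 ] (array([ 0.4716, -0.2467,  0.0522]), np.float64(0.0022734789239654816))
bend [ 0.6346 -0.2697  0.0395] [ 0.6321 -0.2677  0.0395] (array([ 0.6336, -0.269 ,  0.0383]), np.float64(0.000650419428637116))
fA [ 0.6986 -0.0242  0.122 ] [ 0.6883 -0.0305  0.122 ] (array([ 0.6951, -0.029 ,  0.1214]), np.float64(0.01142050777508172))
fB [0.6718 0.1337 0.122 ] [0.659  0.1294 0.122 ] (array([0.668 , 0.1299, 0.1201]), np.float64(0.011386541743043611))
bB [0.8428 0.1625 0.122 ] [0.8392 0.162  0.122 ] (array([0.842 , 0.1618, 0.1213]), np.float64(0.002492449282536188))
bA [ 0.8557 -0.0103  0.122 ] [ 0.8592 -0.0063  0.122 ] (array([ 0.8567, -0.0073,  0.1216]), np.float64(0.00482781414834173))
deck len 0.1716046009033575 yaw 8.337850782984557
w 0.16137803082139615 10.012209274374797
rack origin [0.6258 0.0442 0.122 ]
loop? [0.6993 0.031  0.03  ] [0.6901 0.0846 0.03  ]
```

```bash
cat >> h.py <<'E'
def plan(p,yawx):
    """turn (tool rotvec) then shift (mm, in tool axes after the turn); yawx deg = desired heading of hook tool x, jaws across it"""
    s=status.get_state(); Rt=R.from_rotvec(s['ee_rot']); best=None
    for a in(90,-90):
        t=np.radians(yawx+a); X=np.array([np.cos(t),np.sin(t),0]);Z=np.array([0,0,-1.])
        G=R.from_matrix(np.c_[X,np.cross(Z,X),Z]); rv=(Rt.inv()*G).as_rotvec()
        if best is None or np.linalg.norm(rv)<np.linalg.norm(best[0]): best=(rv,G)
    sh=best[1].inv().apply(np.array(p)-s['eef_pos'])*1000
    print('turn',best[0].round(3),'shift mm',sh.round(1),'q7',s['qpos'][6].round(2),'t',round(s['clock'],2),'eef',s['eef_pos'].round(4),'F',s['ft_force'].round(1),'w',round(s['gripper_width'],4))
E
python3 -c "
from h import *
plan([.470,-.2455,.22],-8)"
```

```text
turn [0.    0.001 0.603] shift mm [-336.7 -145.1   28.2] q7 -0.08 t 0.15 eef [ 0.2794 -0.5587  0.2482] F [-0.1  0.9 -0.1] w 0.0922
```

```bash
python3 -m crank '[{"rz":0.1},{"rz":0.13},{"rz":0.13},{"rz":0.13},{"rz":0.113}]'; python3 -m crank '[{"x":-15,"y":-7,"z":2},{"x":-30,"y":-13,"z":3},{"x":-35,"y":-15,"z":3},{"x":-35,"y":-15,"z":3},{"x":-35,"y":-15,"z":3},{"x":-35,"y":-15,"z":3},{"x":-35,"y":-15,"z":3},{"x":-35,"y":-15,"z":3},{"x":-35,"y":-15,"z":3},{"x":-30,"y":-12,"z":2},{"x":-16.7,"y":-8.1},{}]'
python3 - <<'E'
from h import *
import pickle
c,s=grab('wrist','w1.png');pickle.dump((c,s),open('w1.pkl','wb'))
print(s['eef_pos'],s['clock'],s['ft_force'])
for P in([.47,-.2455,.056],[.6336,-.269,.0395],[.626,.044,.018]):print(proj(c,s,P))
E
```

```text
[ 0.27941554 -0.55868718  0.24815932] 0.15 [-0.12062452  0.93821801 -0.14035078]
(np.float64(118.24104356694704), np.float64(-56.75920036886953))
(np.float64(205.49368208420282), np.float64(-137.17559804786293))
(np.float64(58.54234502760718), np.float64(-131.33828851577897))invalid input at $[0]: expected keys x, y, z, rx, ry, rz, fingers
invalid input at $[0]: expected keys x, y, z, rx, ry, rz, fingers
```

View pics/w1.png

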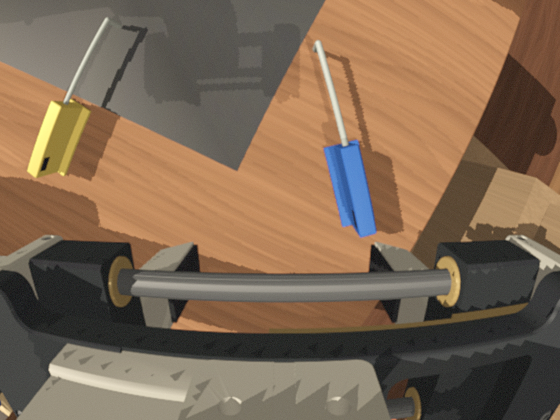

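The wrist view from the start pose shows the yellow tool (60,120) and blue tool (345,170). The moves were refused because every row needs all its keys.

```bash
python3 -m crank '[{"x":0,"y":0,"z":0,"rx":0,"ry":0,"rz":0.1,"fingers":1},{"x":0,"y":0,"z":0,"rx":0,"ry":0,"rz":0.13,"fingers":1},{"x":0,"y":0,"z":0,"rx":0,"ry":0,"rz":0.13,"fingers":1},{"x":0,"y":0,"z":0,"rx":0,"ry":0,"rz":0.13,"fingers":1},{"x":0,"y":0,"z":0,"rx":0,"ry":0,"rz":0.113,"fingers":1}]'; python3 -m crank '[{"x":-20,"y":-8,"z":3,"rx":0,"ry":0,"rz":0,"fingers":1},{"x":-35,"y":-15,"z":3,"rx":0,"ry":0,"rz":0,"fingers":1},{"x":-35,"y":-15,"z":3,"rx":0,"ry":0,"rz":0,"fingers":1},{"x":-35,"y":-15,"z":3,"rx":0,"ry":0,"rz":0,"fingers":1},{"x":-35,"y":-15,"z":3,"rx":0,"ry":0,"rz":0,"fingers":1},{"x":-35,"y":-15,"z":3,"rx":0,"ry":0,"rz":0,"fingers":1},{"x":-35,"y":-15,"z":3,"rx":0,"ry":0,"rz":0,"fingers":1},{"x":-35,"y":-15,"z":3,"rx":0,"ry":0,"rz":0,"fingers":1},{"x":-35,"y":-15,"z":3,"rx":0,"ry":0,"rz":0,"fingers":1},{"x":-25,"y":-10,"z":1,"rx":0,"ry":0,"rz":0,"fingers":1},{"x":-11.7,"y":-7,"z":0,"rx":0,"ry":0,"rz":0,"fingers":1},{"x":0,"y":0,"z":0,"rx":0,"ry":0,"rz":0,"fingers":1}]'
python3 - <<'E'
from h import *
import pickle
c,s=grab('wrist','w2.png');pickle.dump((c,s),open('w2.pkl','wb'))
print(s['eef_pos'],s['clock'],s['ft_force'])
for P in([.47,-.2455,.056],[.6336,-.269,.0395],[.626,.044,.018]):print(proj(c,s,P))
E
```

```text
clock: 0.7
eef_pos: [0.2795, -0.5589, 0.2485]
ee_rot: [-2.055, 2.376, 0.001]
ft_force: [-0.1, -0.1, -0.5]
gripper_width: 0.0916
clock: 1.9
eef_pos: [0.471, -0.2444, 0.2207]
ee_rot: [-2.065, 2.367, 0.0]
ft_force: [-0.3, -0.7, -0.2]
gripper_width: 0.092
[ 0.47098833 -0.24436439  0.22072014] 1.9 [-0.25590047 -0.66296472 -0.19761735]
(np.float64(284.4275558571747), np.float64(202.05154360497843))
(np.float64(285.27622874004726), np.float64(32.70643469462814))
(np.float64(40.27363563877341), np.float64(108.99859123481714))
```

View pics/w2.png

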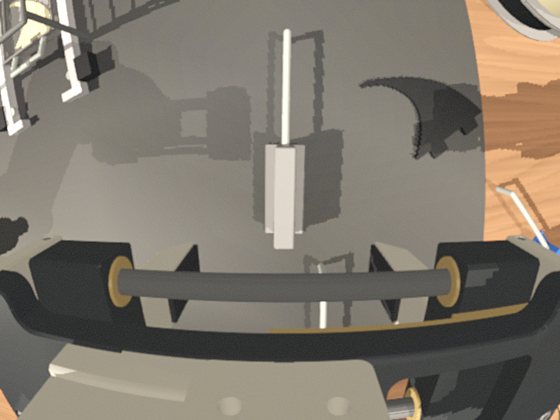

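The wrist view shows the grey handle top from (285,147) to (284,248) and the bend at (287,31), within a few pixels of the prediction. The rack stops are at (15,130) and (72,97).

Run:
```python
from h import *
import pickle
c,s=pickle.load(open('w2.pkl','rb'))
f=onz(c,s,285,147,.056);b=onz(c,s,284,248,.056);t=onz(c,s,287.5,31,.0395)
print(f,b,(f+b)/2,np.linalg.norm(f-b),t)
d=t-(f+b)/2;y=np.degrees(np.arctan2(d[1],d[0]));print(y,np.hypot(*d[:2]))
print('stops',onz(c,s,15,130,.018),onz(c,s,72,97,.018))
o=t[:2]-.1665*np.array([np.cos(np.radians(y)),np.sin(np.radians(y))]);print(o)
o=(o+((f+b)/2)[:2])/2
plan([*o,.039],y)
```

```text
[ 0.52152709 -0.25315433  0.056     ] [ 0.42387318 -0.23870548  0.056     ] [ 0.47270014 -0.2459299   0.056     ] 0.09871704880459964 [ 0.63510999 -0.27138245  0.0395    ]
-8.906832645814958 0.16439218821445248
stops [0.61247588 0.09888411 0.018     ] [ 0.62565009 -0.0114859   0.018     ]
[ 0.47061774 -0.24560356]
turn [ 0.    -0.001  0.017] shift mm [ -0.6  -1.6 181.7] q7 -1.32 t 1.95 eef [ 0.4699 -0.2461  0.2207] F [-0.7  0.5  0.4] w 0.0918
```

```bash
python3 -m crank '[{"x":-0.6,"y":-1.6,"z":20,"rx":0,"ry":0,"rz":0.017,"fingers":1},{"x":0,"y":0,"z":35,"rx":0,"ry":0,"rz":0,"fingers":1},{"x":0,"y":0,"z":35,"rx":0,"ry":0,"rz":0,"fingers":1},{"x":0,"y":0,"z":35,"rx":0,"ry":0,"rz":0,"fingers":1},{"x":0,"y":0,"z":25,"rx":0,"ry":0,"rz":0,"fingers":1},{"x":0,"y":0,"z":18,"rx":0,"ry":0,"rz":0,"fingers":1},{"x":0,"y":0,"z":9,"rx":0,"ry":0,"rz":0,"fingers":1},{"x":0,"y":0,"z":4,"rx":0,"ry":0,"rz":0,"fingers":1},{"x":0,"y":0,"z":0,"rx":0,"ry":0,"rz":0,"fingers":1}]' ; python3 -c "
from h import *
plan([.47166,-.24577,.039],-8.9)"; python3 -m crank '[{"x":0,"y":0,"z":0,"rx":0,"ry":0,"rz":0,"fingers":0.3},{"x":0,"y":0,"z":0,"rx":0,"ry":0,"rz":0,"fingers":0.1},{"x":0,"y":0,"z":0,"rx":0,"ry":0,"rz":0,"fingers":0},{"x":0,"y":0,"z":0,"rx":0,"ry":0,"rz":0,"fingers":0},{"x":0,"y":0,"z":0,"rx":0,"ry":0,"rz":0,"fingers":0},{"x":0,"y":0,"z":0,"rx":0,"ry":0,"rz":0,"fingers":0},{"x":0,"y":0,"z":0,"rx":0,"ry":0,"rz":0,"fingers":0},{"x":0,"y":0,"z":0,"rx":0,"ry":0,"rz":0,"fingers":0}]' 58
```

```text
clock: 2.85
eef_pos: [0.4713, -0.2463, 0.0399]
ee_rot: [2.04, -2.389, 0.001]
ft_force: [-0.6, -0.3, 0.1]
gripper_width: 0.0918
turn [-0.    -0.    -0.002] shift mm [-0.6 -0.2  0.9] q7 -1.33 t 2.85 eef [ 0.4713 -0.2463  0.0399] F [-0.6 -0.3  0.1] w 0.0918
clock: 3.65
eef_pos: [0.4716, -0.2453, 0.0397]
ee_rot: [2.041, -2.388, -0.0]
ft_force: [0.0, -0.2, -0.3]
gripper_width: 0.0322
```

```bash
python3 -m crank '[{"x":0,"y":0,"z":0,"rx":0,"ry":0,"rz":0,"fingers":0},{"x":0,"y":0,"z":0,"rx":0,"ry":0,"rz":0,"fingers":0},{"x":0,"y":0,"z":0,"rx":0,"ry":0,"rz":0,"fingers":0},{"x":0,"y":0,"z":0,"rx":0,"ry":0,"rz":0,"fingers":0},{"x":0,"y":0,"z":-5,"rx":0,"ry":0,"rz":0,"fingers":0},{"x":0,"y":0,"z":-20,"rx":0,"ry":0,"rz":0,"fingers":0},{"x":0,"y":0,"z":-20,"rx":0,"ry":0,"rz":0,"fingers":0},{"x":0,"y":0,"z":-10,"rx":0,"ry":0,"rz":0,"fingers":0},{"x":0,"y":0,"z":0,"rx":0,"ry":0,"rz":0,"fingers":0}]' 58
python3 - <<'E'
from h import *
import pickle
np.set_printoptions(precision=3,suppress=True)
c,s=pickle.load(open('scene0.pkl','rb'));print('bottle',onz(c,s,344,172,0),'orange',onz(c,s,289,158,0),onz(c,s,324,162,0))
c,s=pickle.load(open('side0.pkl','rb'));print('bottle',onz(c,s,166,345,0),'orange',onz(c,s,271,389,0),onz(c,s,203,352,0))
plan([.4235,.012,.095],9)
E
```

```text
clock: 4.55
eef_pos: [0.4724, -0.2457, 0.096]
ee_rot: [-2.04, 2.387, -0.004]
ft_force: [-0.7, -0.8, -1.3]
gripper_width: 0.0197
bottle [0.478 0.241 0.   ] orange [0.241 0.175 0.   ] [0.374 0.246 0.   ]
bottle [0.454 0.275 0.   ] orange [0.207 0.214 0.   ] [0.378 0.237 0.   ]
turn [-0.002 -0.001 -0.313] shift mm [-262.2    8.     1. ] q7 -1.34 t 4.55 eef [ 0.472 -0.246  0.096] F [-0.7 -0.8 -1.3] w 0.0197
```

```bash
python3 -m crank '[{"x":0,"y":0,"z":0,"rx":0,"ry":0,"rz":-0.08,"fingers":0},{"x":0,"y":0,"z":0,"rx":0,"ry":0,"rz":-0.12,"fingers":0},{"x":0,"y":0,"z":0,"rx":0,"ry":0,"rz":-0.113,"fingers":0},{"x":-20,"y":1,"z":0,"rx":0,"ry":0,"rz":0,"fingers":0},{"x":-35,"y":1,"z":0,"rx":0,"ry":0,"rz":0,"fingers":0},{"x":-40,"y":1,"z":0,"rx":0,"ry":0,"rz":0,"fingers":0},{"x":-40,"y":1,"z":0,"rx":0,"ry":0,"rz":0,"fingers":0},{"x":-40,"y":1,"z":0,"rx":0,"ry":0,"rz":0,"fingers":0},{"x":-40,"y":1,"z":0,"rx":0,"ry":0,"rz":0,"fingers":0},{"x":-32,"y":1,"z":0,"rx":0,"ry":0,"rz":0,"fingers":0},{"x":-15,"y":1,"z":1,"rx":0,"ry":0,"rz":0,"fingers":0},{"x":0,"y":0,"z":0,"rx":0,"ry":0,"rz":0,"fingers":0}]'
python3 - <<'E'
from h import *
import pickle
c,s=grab('wrist','w3.png');pickle.dump((c,s),open('w3.pkl','wb'))
im=cv2.imread('pics/w3.png');cv2.imwrite('pics/w3c.png',cv2.resize(im[0:180,150:410],None,fx=3,fy=3,interpolation=cv2.INTER_CUBIC))
plan([.4235,.012,.095],9)
E
```

```text
clock: 5.75
eef_pos: [0.4218, 0.0146, 0.093]
ee_rot: [2.393, -2.035, -0.002]
ft_force: [0.7, -0.7, -1.6]
gripper_width: 0.0196
turn [0.001 0.    0.002] shift mm [ 1.2 -1.1 -1.8] q7 -1.64 t 5.8 eef [0.4222 0.013  0.0932] F [-0.2 -0.8 -1.9] w 0.0197
```

View pics/w3c.png

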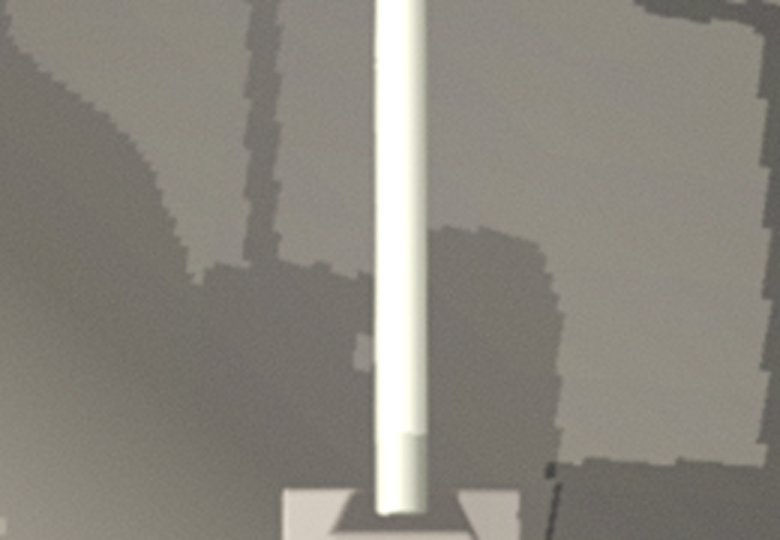

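The rod fills this view (columns 275-292) and the rack is out of frame, so I raise and shift aside for a look from higher up.

```bash
python3 -m crank '[{"x":8,"y":0,"z":-25,"rx":0,"ry":0,"rz":0,"fingers":0},{"x":14,"y":0,"z":-45,"rx":0,"ry":0,"rz":0,"fingers":0},{"x":14,"y":0,"z":-45,"rx":0,"ry":0,"rz":0,"fingers":0},{"x":14,"y":0,"z":-45,"rx":0,"ry":0,"rz":0,"fingers":0},{"x":10,"y":0,"z":-30,"rx":0,"ry":0,"rz":0,"fingers":0},{"x":0,"y":0,"z":-10,"rx":0,"ry":0,"rz":0,"fingers":0},{"x":0,"y":0,"z":0,"rx":0,"ry":0,"rz":0,"fingers":0}]'
python3 - <<'E'
from h import *
import pickle
c,s=grab('wrist','w4.png');pickle.dump((c,s),open('w4.pkl','wb'))
im=cv2.imread('pics/w4.png');cv2.imwrite('pics/w4c.png',cv2.resize(im[0:200,110:370],None,fx=3,fy=3,interpolation=cv2.INTER_CUBIC))
for P in([.626,.044,.018],[.7,.05,.03]):print(proj(c,s,P))
E
```

```text
clock: 6.5
eef_pos: [0.4326, -0.0479, 0.2942]
ee_rot: [-2.385, 2.043, -0.002]
ft_force: [0.8, -0.2, -2.5]
gripper_width: 0.0197
(np.float64(234.95875090497975), np.float64(25.520277013867343))
(np.float64(239.25164842454242), np.float64(-27.96085752988887))
```

View pics/w4c.png

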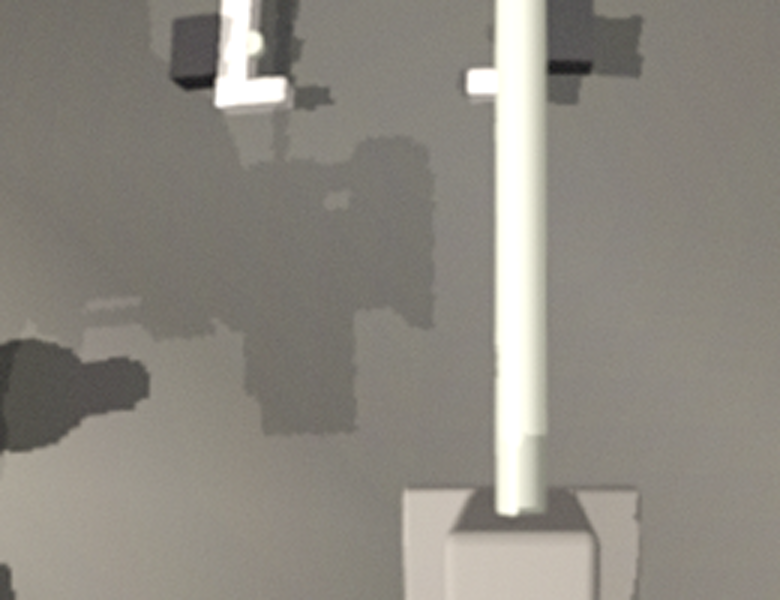

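The stops' inner front corners are at crop (289,100) and (467,96), full-frame (206,33) and (266,32). The lane middle comes out at column 236 against 235 predicted. The loop is still out of frame, so I move 90 mm forward over the deck height.

```bash
python3 -m crank '[{"x":5,"y":-15,"z":0,"rx":0,"ry":0,"rz":0,"fingers":0},{"x":10,"y":-30,"z":0,"rx":0,"ry":0,"rz":0,"fingers":0},{"x":10,"y":-30,"z":0,"rx":0,"ry":0,"rz":0,"fingers":0},{"x":5,"y":-20,"z":0,"rx":0,"ry":0,"rz":0,"fingers":0},{"x":0,"y":-5,"z":0,"rx":0,"ry":0,"rz":0,"fingers":0},{"x":0,"y":0,"z":0,"rx":0,"ry":0,"rz":0,"fingers":0}]'
python3 - <<'E'
from h import *
import pickle
c,s=pickle.load(open('w4.pkl','rb'))
print(onz(c,s,110+289/3,100/3,.018),onz(c,s,110+467/3,96/3,.018))
c,s=grab('wrist','w5.png');pickle.dump((c,s),open('w5.pkl','wb'))
im=cv2.imread('pics/w5.png');cv2.imwrite('pics/w5c.png',cv2.resize(im[0:150,110:310],None,fx=4,fy=4,interpolation=cv2.INTER_CUBIC))
print(s['eef_pos'])
for P in([.626,.044,.018],[.7,.05,.03]):print(proj(c,s,P))
E
```

```text
clock: 7.15
eef_pos: [0.5349, -0.0604, 0.2914]
ee_rot: [2.388, -2.038, -0.005]
ft_force: [-0.2, 0.5, -2.8]
gripper_width: 0.0198
[0.61218906 0.07954527 0.018     ] [0.62145714 0.00360039 0.018     ]
[ 0.53494289 -0.06040646  0.29142549]
(np.float64(212.7160242686267), np.float64(98.99984204816823))
(np.float64(215.42062560118927), np.float64(40.30251560049496))
```

View pics/w5c.png

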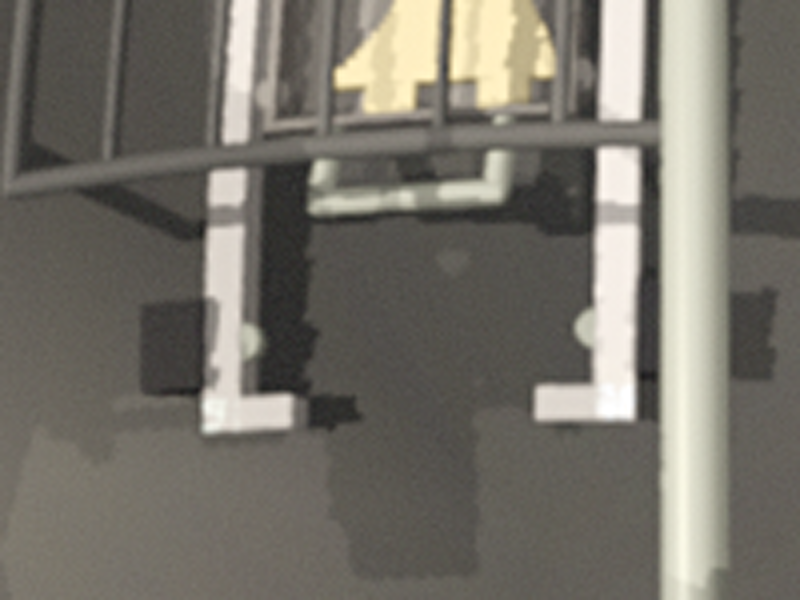

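The crop shows the loop's front bar from (312,207) to (503,193), its middle at (407,200), which is full-frame (211.8,50). The stops' inner back corners are at crop (297,394) and (535,385), the rollers at (250,340) and (585,327), and the deck front edge at row 140.

Run:
```python
from h import *
import pickle
np.set_printoptions(precision=4,suppress=True)
c,s=pickle.load(open('w5.pkl','rb'))
g=lambda u,v,z:onz(c,s,110+u/4-.375,v/4-.375,z)
a,b=g(297,394,.018),g(535,385,.018);w=a-b;print('stops back',a,b,np.linalg.norm(w),'yaw',np.degrees(np.arctan2(-w[0],w[1])),'O',(a+b)/2)
a2,b2=g(247,170,.018),g(602,160,.018)
m=(a2+b2)/2; print('rail inner',a2,b2,np.linalg.norm(a2-b2)); 
rl=[g(204,425,.018),g(208,170,.018),g(636,413,.018),g(642,160,.018)]
for i in(0,2): d=rl[i+1]-rl[i];print('rail outer yaw',np.degrees(np.arctan2(d[1],d[0])))
l,r=g(312,206,.03),g(503,194,.03);print('loop',l,r,(l+r)/2,np.linalg.norm(l-r),'yaw',np.degrees(np.arctan2(-(l-r)[0],(l-r)[1])))
print('deck',g(10,185,.122),g(660,130,.122))
```

```text
stops back [0.6235 0.0823 0.018 ] [0.6345 0.0058 0.018 ] 0.07729608627927351 yaw 8.18421961757108 O [0.629 0.044 0.018]
rail inner [0.697  0.1121 0.018 ] [ 0.7098 -0.0034  0.018 ] 0.11617852007342583
rail outer yaw 8.53411221062004
rail outer yaw 7.708459765781459
loop [0.6833 0.0833 0.03  ] [0.6921 0.0235 0.03  ] [0.6877 0.0534 0.03  ] 0.06048047504816045 yaw 8.359736040269542
deck [0.6688 0.1378 0.122 ] [ 0.6922 -0.0275  0.122 ]
```

```bash
python3 -c "
from h import *
plan([.4442,.0184,.29],8.2)"
```

```text
turn [0.003 0.001 0.014] shift mm [-91.  78.   2.] q7 -1.42 t 7.2 eef [ 0.5344 -0.0605  0.292 ] F [ 0.6 -0.1 -1.9] w 0.0195
```

```bash
python3 -m crank '[{"x":-15,"y":13,"z":0,"rx":0.003,"ry":0.001,"rz":0.014,"fingers":0},{"x":-30,"y":26,"z":0,"rx":0,"ry":0,"rz":0,"fingers":0},{"x":-30,"y":26,"z":0,"rx":0,"ry":0,"rz":0,"fingers":0},{"x":-16,"y":13,"z":5,"rx":0,"ry":0,"rz":0,"fingers":0},{"x":0,"y":0,"z":25,"rx":0,"ry":0,"rz":0,"fingers":0},{"x":0,"y":0,"z":40,"rx":0,"ry":0,"rz":0,"fingers":0},{"x":0,"y":0,"z":40,"rx":0,"ry":0,"rz":0,"fingers":0},{"x":0,"y":0,"z":40,"rx":0,"ry":0,"rz":0,"fingers":0},{"x":0,"y":0,"z":35,"rx":0,"ry":0,"rz":0,"fingers":0},{"x":0,"y":0,"z":17,"rx":0,"ry":0,"rz":0,"fingers":0},{"x":0,"y":0,"z":4,"rx":0,"ry":0,"rz":0,"fingers":0},{"x":0,"y":0,"z":0,"rx":0,"ry":0,"rz":0,"fingers":0}]'
python3 - <<'E'
from h import *
plan([.5402,.0322,.085],8.2)
for n in('scene','side'):
    c,s=grab(n,n+'1.png')
    th=np.radians(8.2);tip=s['eef_pos']+.1665*np.array([np.cos(th),np.sin(th),0]);tip[2]+=-.0002
    print(n,proj(c,s,tip))
a=cv2.imread('pics/scene1.png');b=cv2.imread('pics/side1.png')
k=lambda i,x,y:cv2.resize(i[y:y+100,x:x+100],(400,400),interpolation=cv2.INTER_CUBIC)
cv2.imwrite('pics/c2.png',np.hstack([k(a,310,165),k(b,120,185)]))
E
```

```text
clock: 8.4
eef_pos: [0.445, 0.0176, 0.0875]
ee_rot: [-2.374, 2.057, -0.003]
ft_force: [0.3, 0.0, -1.1]
gripper_width: 0.0198
turn [-0.002 -0.001 -0.   ] shift mm [ -0.9 -96.3   2.5] q7 -1.67 t 8.4 eef [0.445  0.0176 0.0875] F [ 0.3  0.  -1.1] w 0.0198
scene (np.float64(344.5966385313427), np.float64(192.3390026336774))
side (np.float64(195.36249833646266), np.float64(235.92698545999508))
```

View pics/c2.png

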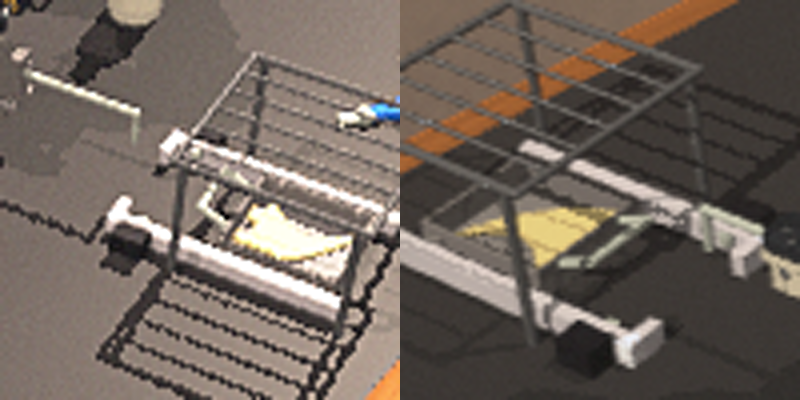

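The bend predicted from kinematics at scene crop (138,109) and side crop (701,204) matches what is seen, (138,110) and (703,208). The tool sits true in the hand, so I go in.

```bash
python3 -m crank '[{"x":-0.9,"y":-10,"z":1,"rx":0,"ry":0,"rz":0,"fingers":0},{"x":0,"y":-20,"z":0,"rx":0,"ry":0,"rz":0,"fingers":0},{"x":0,"y":-20,"z":0,"rx":0,"ry":0,"rz":0,"fingers":0},{"x":0,"y":-20,"z":0,"rx":0,"ry":0,"rz":0,"fingers":0},{"x":0,"y":-15,"z":0,"rx":0,"ry":0,"rz":0,"fingers":0},{"x":0,"y":-8,"z":0,"rx":0,"ry":0,"rz":0,"fingers":0},{"x":0,"y":-3.3,"z":0,"rx":0,"ry":0,"rz":0,"fingers":0},{"x":0,"y":0,"z":0,"rx":0,"ry":0,"rz":0,"fingers":0}]'
python3 - <<'E'
from h import *
plan([.5402,.0322,.047],8.2)
for n in('scene','side'):
    c,s=grab(n,n+'2.png')
a=cv2.imread('pics/scene2.png');b=cv2.imread('pics/side2.png')
k=lambda i,x,y:cv2.resize(i[y:y+60,x:x+60],(400,400),interpolation=cv2.INTER_CUBIC)
cv2.imwrite('pics/c3.png',np.hstack([k(a,340,185),k(b,145,205)]))
E
```

```text
clock: 9.3
eef_pos: [0.5412, 0.0322, 0.0869]
ee_rot: [-2.373, 2.056, -0.005]
ft_force: [-0.9, -0.4, -1.9]
gripper_width: 0.0195
turn [-0.003 -0.001 -0.   ] shift mm [-0.2  1.  39.9] q7 -1.66 t 9.3 eef [0.5412 0.0322 0.0869] F [-0.9 -0.4 -1.9] w 0.0195
```

View pics/c3.png

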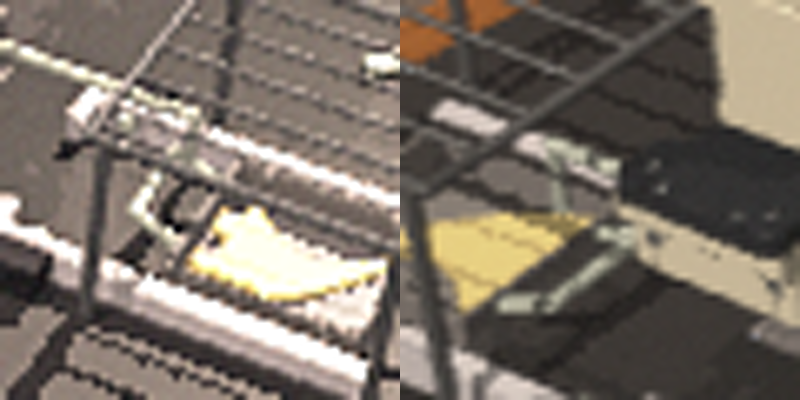

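The side crop shows the hook end from (555,150) to (555,210) above the loop opening, with the front bar running (500,300) to (635,235). I lower it in stages and watch the force.

```bash
python3 -m crank '[{"x":0,"y":1,"z":3,"rx":-0.003,"ry":-0.001,"rz":0,"fingers":0},{"x":0,"y":0,"z":6,"rx":0,"ry":0,"rz":0,"fingers":0},{"x":0,"y":0,"z":6,"rx":0,"ry":0,"rz":0,"fingers":0},{"x":0,"y":0,"z":3,"rx":0,"ry":0,"rz":0,"fingers":0},{"x":0,"y":0,"z":2,"rx":0,"ry":0,"rz":0,"fingers":0},{"x":0,"y":0,"z":0,"rx":0,"ry":0,"rz":0,"fingers":0}]'; python3 -m crank '[{"x":0,"y":0,"z":2,"rx":0,"ry":0,"rz":0,"fingers":0},{"x":0,"y":0,"z":2,"rx":0,"ry":0,"rz":0,"fingers":0},{"x":0,"y":0,"z":0,"rx":0,"ry":0,"rz":0,"fingers":0}]'
```

```text
clock: 10.0
eef_pos: [0.5399, 0.032, 0.0663]
ee_rot: [2.374, -2.057, -0.001]
ft_force: [-0.3, -0.2, -1.8]
gripper_width: 0.0197
clock: 10.3
eef_pos: [0.54, 0.032, 0.0626]
ee_rot: [2.374, -2.057, -0.0]
ft_force: [0.5, -0.5, -2.2]
gripper_width: 0.0197
```

```bash
python3 -m crank '[{"x":0,"y":0,"z":3,"rx":0,"ry":0,"rz":0,"fingers":0},{"x":0,"y":0,"z":4,"rx":0,"ry":0,"rz":0,"fingers":0},{"x":0,"y":0,"z":4,"rx":0,"ry":0,"rz":0,"fingers":0},{"x":0,"y":0,"z":3,"rx":0,"ry":0,"rz":0,"fingers":0},{"x":0,"y":0,"z":1.5,"rx":0,"ry":0,"rz":0,"fingers":0},{"x":0,"y":0,"z":0,"rx":0,"ry":0,"rz":0,"fingers":0},{"x":0,"y":0,"z":0,"rx":0,"ry":0,"rz":0,"fingers":0}]'
python3 - <<'E'
from h import *
plan([.5402,.0322,.047],8.2)
# TCP when home: hook against bar, tray x .055
import math
th=math.radians(8.2);e=np.array([math.cos(th),math.sin(th)])
print('home TCP',np.array([.628,.044])+(-.028+.0075-.165)*e, 'now along',(status.get_state()['eef_pos'][:2]-[.628,.044])@e,'want',-.1855)
E
```

```text
clock: 11.0
eef_pos: [0.5402, 0.032, 0.0473]
ee_rot: [-2.374, 2.057, -0.0]
ft_force: [0.0, -1.2, -2.6]
gripper_width: 0.02
turn [-0. -0. -0.] shift mm [-0.2 -0.   0.3] q7 -1.67 t 11.0 eef [0.5402 0.032  0.0473] F [ 0.  -1.2 -2.6] w 0.02
home TCP [0.44439651 0.01754233] now along -0.08861617602845125 want -0.1855
```

The hook is down inside with no vertical contact. Now the slow pull at 20 mm/s.

```bash
python3 -m crank '[{"x":0,"y":1,"z":0,"rx":0,"ry":0,"rz":0,"fingers":0},{"x":0,"y":2,"z":0,"rx":0,"ry":0,"rz":0,"fingers":0},{"x":0,"y":2,"z":0,"rx":0,"ry":0,"rz":0,"fingers":0},{"x":0,"y":2,"z":0,"rx":0,"ry":0,"rz":0,"fingers":0},{"x":0,"y":2,"z":0,"rx":0,"ry":0,"rz":0,"fingers":0},{"x":0,"y":2,"z":0,"rx":0,"ry":0,"rz":0,"fingers":0},{"x":0,"y":2,"z":0,"rx":0,"ry":0,"rz":0,"fingers":0},{"x":0,"y":2,"z":0,"rx":0,"ry":0,"rz":0,"fingers":0},{"x":0,"y":2,"z":0,"rx":0,"ry":0,"rz":0,"fingers":0},{"x":0,"y":2,"z":0,"rx":0,"ry":0,"rz":0,"fingers":0}]'; python3 -m crank '[{"x":0,"y":2,"z":0,"rx":0,"ry":0,"rz":0,"fingers":0},{"x":0,"y":2,"z":0,"rx":0,"ry":0,"rz":0,"fingers":0},{"x":0,"y":2,"z":0,"rx":0,"ry":0,"rz":0,"fingers":0},{"x":0,"y":2,"z":0,"rx":0,"ry":0,"rz":0,"fingers":0},{"x":0,"y":2,"z":0,"rx":0,"ry":0,"rz":0,"fingers":0},{"x":0,"y":2,"z":0,"rx":0,"ry":0,"rz":0,"fingers":0},{"x":0,"y":2,"z":0,"rx":0,"ry":0,"rz":0,"fingers":0},{"x":0,"y":2,"z":0,"rx":0,"ry":0,"rz":0,"fingers":0},{"x":0,"y":2,"z":0,"rx":0,"ry":0,"rz":0,"fingers":0},{"x":0,"y":2,"z":0,"rx":0,"ry":0,"rz":0,"fingers":0}]'
python3 - <<'E'
from h import *
plan([.4444,.0180,.047],8.2)
for n in('scene','side'):
    c,s=grab(n,n+'3.png')
a=cv2.imread('pics/scene3.png');b=cv2.imread('pics/side3.png')
k=lambda i,x,y:cv2.resize(i[y:y+80,x:x+80],(400,400),interpolation=cv2.INTER_CUBIC)
cv2.imwrite('pics/c4.png',np.hstack([k(a,325,180),k(b,145,195)]))
E
```

```text
clock: 12.0
eef_pos: [0.5213, 0.0294, 0.0473]
ee_rot: [-2.374, 2.057, -0.0]
ft_force: [1.4, 0.4, -1.9]
gripper_width: 0.0195
clock: 13.0
eef_pos: [0.5014, 0.0265, 0.0473]
ee_rot: [-2.374, 2.057, -0.0]
ft_force: [2.0, 0.6, -1.3]
gripper_width: 0.0197
turn [-0. -0. -0.] shift mm [ 0.2 57.6  0.3] q7 -1.68 t 13.0 eef [0.5014 0.0265 0.0473] F [ 2.   0.6 -1.3] w 0.0197
```

View pics/c4.png

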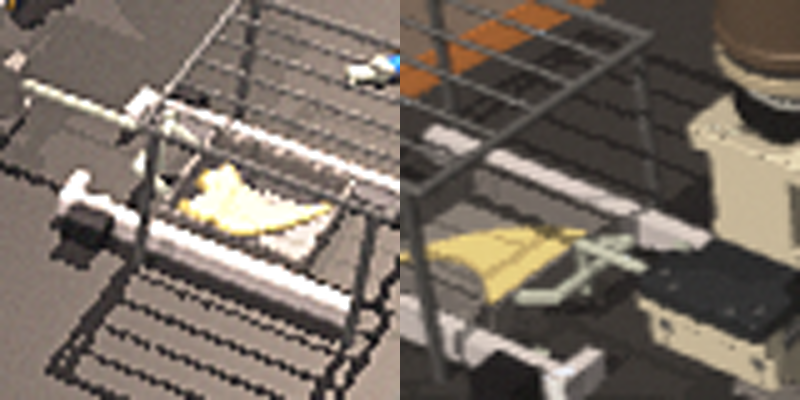

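The hook is engaged in the loop (side crop around (610,250)) and the tray is coming along with about 2 N. I continue.

```bash
python3 -m crank '[{"x":0,"y":2,"z":0,"rx":0,"ry":0,"rz":0,"fingers":0},{"x":0,"y":2,"z":0,"rx":0,"ry":0,"rz":0,"fingers":0},{"x":0,"y":2,"z":0,"rx":0,"ry":0,"rz":0,"fingers":0},{"x":0,"y":2,"z":0,"rx":0,"ry":0,"rz":0,"fingers":0},{"x":0,"y":2,"z":0,"rx":0,"ry":0,"rz":0,"fingers":0},{"x":0,"y":2,"z":0,"rx":0,"ry":0,"rz":0,"fingers":0},{"x":0,"y":2,"z":0,"rx":0,"ry":0,"rz":0,"fingers":0},{"x":0,"y":2,"z":0,"rx":0,"ry":0,"rz":0,"fingers":0},{"x":0,"y":2,"z":0,"rx":0,"ry":0,"rz":0,"fingers":0},{"x":0,"y":2,"z":0,"rx":0,"ry":0,"rz":0,"fingers":0}]'; python3 -m crank '[{"x":0,"y":2,"z":0,"rx":0,"ry":0,"rz":0,"fingers":0},{"x":0,"y":2,"z":0,"rx":0,"ry":0,"rz":0,"fingers":0},{"x":0,"y":2,"z":0,"rx":0,"ry":0,"rz":0,"fingers":0},{"x":0,"y":2,"z":0,"rx":0,"ry":0,"rz":0,"fingers":0},{"x":0,"y":2,"z":0,"rx":0,"ry":0,"rz":0,"fingers":0},{"x":0,"y":2,"z":0,"rx":0,"ry":0,"rz":0,"fingers":0},{"x":0,"y":2,"z":0,"rx":0,"ry":0,"rz":0,"fingers":0},{"x":0,"y":2,"z":0,"rx":0,"ry":0,"rz":0,"fingers":0},{"x":0,"y":2,"z":0,"rx":0,"ry":0,"rz":0,"fingers":0}]';  python3 -c "
from h import *
plan([.4444,.0180,.047],8.2)"
```

```text
clock: 14.1
eef_pos: [0.4816, 0.0236, 0.0472]
ee_rot: [-2.374, 2.057, -0.0]
ft_force: [1.4, -0.1, -1.1]
gripper_width: 0.0199
clock: 15.0
eef_pos: [0.4638, 0.021, 0.0472]
ee_rot: [2.374, -2.057, 0.0]
ft_force: [2.3, -1.0, -1.9]
gripper_width: 0.0199
turn [-0. -0. -0.] shift mm [ 0.2 19.6  0.2] q7 -1.68 t 15.0 eef [0.4638 0.021  0.0472] F [ 2.3 -1.  -1.9] w 0.0199
```

```bash
for i in 1; do python3 -m crank '[{"x":0,"y":1,"z":0,"rx":0,"ry":0,"rz":0,"fingers":0},{"x":0,"y":1,"z":0,"rx":0,"ry":0,"rz":0,"fingers":0},{"x":0,"y":1,"z":0,"rx":0,"ry":0,"rz":0,"fingers":0},{"x":0,"y":1,"z":0,"rx":0,"ry":0,"rz":0,"fingers":0},{"x":0,"y":1,"z":0,"rx":0,"ry":0,"rz":0,"fingers":0},{"x":0,"y":1,"z":0,"rx":0,"ry":0,"rz":0,"fingers":0}]'; done; python3 -m crank '[{"x":0,"y":1,"z":0,"rx":0,"ry":0,"rz":0,"fingers":0},{"x":0,"y":1,"z":0,"rx":0,"ry":0,"rz":0,"fingers":0}]'; python3 -m crank '[{"x":0,"y":1,"z":0,"rx":0,"ry":0,"rz":0,"fingers":0},{"x":0,"y":1,"z":0,"rx":0,"ry":0,"rz":0,"fingers":0}]'
```

```text
clock: 15.6
eef_pos: [0.4579, 0.0202, 0.0472]
ee_rot: [-2.374, 2.057, -0.0]
ft_force: [1.7, 1.4, -2.4]
gripper_width: 0.0198
clock: 15.8
eef_pos: [0.4564, 0.02, 0.0473]
ee_rot: [-2.374, 2.057, -0.001]
ft_force: [4.7, 0.7, -3.5]
gripper_width: 0.0197
clock: 16.0
eef_pos: [0.4559, 0.02, 0.0476]
ee_rot: [-2.372, 2.056, -0.003]
ft_force: [8.9, 1.5, -7.0]
gripper_width: 0.0198
```

```bash
python3 -m crank '[{"x":0,"y":1,"z":0,"rx":0,"ry":0,"rz":0,"fingers":0},{"x":0,"y":1,"z":0,"rx":0,"ry":0,"rz":0,"fingers":0}]'; python3 -m crank '[{"x":0,"y":1,"z":0,"rx":0,"ry":0,"rz":0,"fingers":0}]'; python3 -m crank '[{"x":0,"y":1,"z":0,"rx":0,"ry":0,"rz":0,"fingers":0}]'
```

```text
clock: 16.2
eef_pos: [0.4539, 0.0198, 0.0475]
ee_rot: [-2.372, 2.056, -0.003]
ft_force: [8.1, 1.9, -6.1]
gripper_width: 0.0195
clock: 16.3
eef_pos: [0.4525, 0.0195, 0.0475]
ee_rot: [-2.373, 2.056, -0.002]
ft_force: [5.8, 0.7, -5.9]
gripper_width: 0.0196
clock: 16.4
eef_pos: [0.4511, 0.0193, 0.0474]
ee_rot: [-2.373, 2.056, -0.002]
ft_force: [3.7, 0.6, -4.1]
gripper_width: 0.0196
```

```bash
python3 -m crank '[{"x":0,"y":1,"z":0,"rx":0,"ry":0,"rz":0,"fingers":0}]'; python3 -m crank '[{"x":0,"y":1,"z":0,"rx":0,"ry":0,"rz":0,"fingers":0}]';python3 -m crank '[{"x":0,"y":1,"z":0,"rx":0,"ry":0,"rz":0,"fingers":0}]'
```

```text
clock: 16.5
eef_pos: [0.4496, 0.0191, 0.0473]
ee_rot: [-2.374, 2.057, -0.001]
ft_force: [2.2, 0.3, -2.5]
gripper_width: 0.0197
clock: 16.6
eef_pos: [0.4481, 0.0188, 0.0473]
ee_rot: [-2.374, 2.057, -0.0]
ft_force: [1.2, -0.2, -1.5]
gripper_width: 0.0197
clock: 16.7
eef_pos: [0.4468, 0.0186, 0.0472]
ee_rot: [2.374, -2.057, -0.0]
ft_force: [2.7, 0.6, -1.6]
gripper_width: 0.0196
```

```bash
python3 -m crank '[{"x":0,"y":1,"z":0,"rx":0,"ry":0,"rz":0,"fingers":0}]'; python3 -m crank '[{"x":0,"y":0.5,"z":0,"rx":0,"ry":0,"rz":0,"fingers":0}]';python3 -m crank '[{"x":0,"y":0.5,"z":0,"rx":0,"ry":0,"rz":0,"fingers":0}]'
```

```text
clock: 16.8
eef_pos: [0.4455, 0.0184, 0.0472]
ee_rot: [2.374, -2.057, -0.001]
ft_force: [0.4, 0.1, -1.5]
gripper_width: 0.0194
clock: 16.9
eef_pos: [0.4448, 0.0182, 0.0471]
ee_rot: [2.373, -2.057, -0.001]
ft_force: [1.1, 0.0, -2.5]
gripper_width: 0.0196
clock: 17.0
eef_pos: [0.4447, 0.0183, 0.0472]
ee_rot: [2.374, -2.057, -0.001]
ft_force: [1.0, -0.0, -2.3]
gripper_width: 0.0198
```

```bash
python3 -m crank '[{"x":0,"y":0.5,"z":0,"rx":0,"ry":0,"rz":0,"fingers":0},{"x":0,"y":0,"z":0,"rx":0,"ry":0,"rz":0,"fingers":0}]'; python3 -m crank '[{"x":0,"y":0.5,"z":0,"rx":0,"ry":0,"rz":0,"fingers":0},{"x":0,"y":0,"z":0,"rx":0,"ry":0,"rz":0,"fingers":0}]';python3 -m crank '[{"x":0,"y":0.5,"z":0,"rx":0,"ry":0,"rz":0,"fingers":0},{"x":0,"y":0,"z":0,"rx":0,"ry":0,"rz":0,"fingers":0}]'
```

```text
clock: 17.2
eef_pos: [0.4442, 0.0183, 0.0472]
ee_rot: [2.374, -2.057, -0.001]
ft_force: [0.9, 0.8, -2.1]
gripper_width: 0.0194
clock: 17.4
eef_pos: [0.4441, 0.0183, 0.0472]
ee_rot: [2.374, -2.057, 0.0]
ft_force: [0.2, 0.8, -1.8]
gripper_width: 0.0198
clock: 17.6
eef_pos: [0.4439, 0.0182, 0.0473]
ee_rot: [-2.374, 2.057, -0.001]
ft_force: [3.5, 0.2, -3.2]
gripper_width: 0.0195
```

```bash
python3 -m crank '[{"x":0,"y":0.5,"z":0,"rx":0,"ry":0,"rz":0,"fingers":0},{"x":0,"y":0,"z":0,"rx":0,"ry":0,"rz":0,"fingers":0}]'; python3 -m crank '[{"x":0,"y":0.5,"z":0,"rx":0,"ry":0,"rz":0,"fingers":0},{"x":0,"y":0,"z":0,"rx":0,"ry":0,"rz":0,"fingers":0}]'
```

```text
clock: 17.8
eef_pos: [0.4438, 0.0182, 0.0474]
ee_rot: [-2.373, 2.057, -0.001]
ft_force: [4.3, -0.5, -3.8]
gripper_width: 0.0197
clock: 18.0
eef_pos: [0.4437, 0.0182, 0.0474]
ee_rot: [-2.373, 2.056, -0.002]
ft_force: [5.9, 0.7, -5.4]
gripper_width: 0.0194
```

Home, contact is building, but with an upward component (Fz -5.4 against -1.9 free). I ease the tool down a little to pull level.

```bash
python3 -m crank '[{"x":0,"y":0.3,"z":0.3,"rx":0,"ry":0,"rz":0,"fingers":0},{"x":0,"y":0,"z":0,"rx":0,"ry":0,"rz":0,"fingers":0}]'; python3 -m crank '[{"x":0,"y":0.3,"z":0.3,"rx":0,"ry":0,"rz":0,"fingers":0},{"x":0,"y":0,"z":0,"rx":0,"ry":0,"rz":0,"fingers":0}]'
```

```text
clock: 18.2
eef_pos: [0.4437, 0.0182, 0.0472]
ee_rot: [-2.373, 2.056, -0.002]
ft_force: [5.7, 1.5, -4.3]
gripper_width: 0.0196
clock: 18.4
eef_pos: [0.4436, 0.0182, 0.047]
ee_rot: [-2.372, 2.056, -0.003]
ft_force: [6.9, 0.6, -2.6]
gripper_width: 0.02
```

```bash
python3 -m crank '[{"x":0,"y":0.5,"z":0.2,"rx":0,"ry":0,"rz":0,"fingers":0},{"x":0,"y":0.5,"z":0.2,"rx":0,"ry":0,"rz":0,"fingers":0},{"x":0,"y":0,"z":0,"rx":0,"ry":0,"rz":0,"fingers":0}]'; python3 -m crank '[{"x":0,"y":0.5,"z":0.2,"rx":0,"ry":0,"rz":0,"fingers":0},{"x":0,"y":0,"z":0,"rx":0,"ry":0,"rz":0,"fingers":0}]'
```

```text
clock: 18.7
eef_pos: [0.4435, 0.0182, 0.0468]
ee_rot: [-2.371, 2.055, -0.004]
ft_force: [9.2, 1.3, -4.6]
gripper_width: 0.0199
clock: 18.9
eef_pos: [0.4434, 0.0183, 0.0467]
ee_rot: [-2.371, 2.055, -0.005]
ft_force: [8.9, 0.7, -4.9]
gripper_width: 0.0194
```

```bash
python3 -m crank '[{"x":0,"y":0.5,"z":0.3,"rx":0,"ry":0,"rz":0,"fingers":0},{"x":0,"y":0.5,"z":0.3,"rx":0,"ry":0,"rz":0,"fingers":0},{"x":0,"y":0,"z":0,"rx":0,"ry":0,"rz":0,"fingers":0}]'; python3 -m crank '[{"x":0,"y":0.4,"z":0.2,"rx":0,"ry":0,"rz":0,"fingers":0},{"x":0,"y":0,"z":0,"rx":0,"ry":0,"rz":0,"fingers":0}]';python3 -m crank '[{"x":0,"y":0,"z":0,"rx":0,"ry":0,"rz":0,"fingers":0}]'
```

```text
clock: 19.2
eef_pos: [0.4433, 0.0182, 0.0463]
ee_rot: [-2.37, 2.054, -0.007]
ft_force: [11.4, 0.9, -5.2]
gripper_width: 0.0196
clock: 19.4
eef_pos: [0.4433, 0.0183, 0.0462]
ee_rot: [-2.37, 2.054, -0.007]
ft_force: [12.2, 0.9, -5.2]
gripper_width: 0.0194
clock: 19.5
eef_pos: [0.4433, 0.0182, 0.0462]
ee_rot: [-2.37, 2.054, -0.007]
ft_force: [11.8, 1.8, -4.2]
gripper_width: 0.0193
```

```bash
python3 -m crank '[{"x":0,"y":0.5,"z":0.3,"rx":0,"ry":0,"rz":0,"fingers":0},{"x":0,"y":0.5,"z":0.3,"rx":0,"ry":0,"rz":0,"fingers":0},{"x":0,"y":0,"z":0,"rx":0,"ry":0,"rz":0,"fingers":0}]'; for i in 1 2 3; do python3 -c "
from h import *
import time
for _ in range(1): s=status.get_state();print(s['ft_force'],s['clock'])"; done; python3 -m crank '[{"x":0,"y":0,"z":0,"rx":0,"ry":0,"rz":0,"fingers":0},{"x":0,"y":0,"z":0,"rx":0,"ry":0,"rz":0,"fingers":0}]'
```

```text
clock: 19.8
eef_pos: [0.4431, 0.0182, 0.0458]
ee_rot: [-2.369, 2.053, -0.009]
ft_force: [14.1, 2.1, -4.2]
gripper_width: 0.0195
[14.05731221  2.11748234 -4.2496386 ] 19.8
[14.05731221  2.11748234 -4.2496386 ] 19.8
[14.05731221  2.11748234 -4.2496386 ] 19.8
clock: 20.0
eef_pos: [0.4431, 0.0183, 0.0458]
ee_rot: [-2.369, 2.053, -0.009]
ft_force: [13.0, 1.3, -4.9]
gripper_width: 0.0196
```

```bash
python3 -m crank '[{"x":0,"y":0.4,"z":0.2,"rx":0,"ry":0,"rz":0,"fingers":0},{"x":0,"y":0,"z":0,"rx":0,"ry":0,"rz":0,"fingers":0},{"x":0,"y":0,"z":0,"rx":0,"ry":0,"rz":0,"fingers":0},{"x":0,"y":0,"z":0,"rx":0,"ry":0,"rz":0,"fingers":0},{"x":0,"y":0,"z":0,"rx":0,"ry":0,"rz":0,"fingers":0}]'; for i in 1 2 3; do python3 -m crank '[{"x":0,"y":0,"z":0,"rx":0,"ry":0,"rz":0,"fingers":0},{"x":0,"y":0,"z":0,"rx":0,"ry":0,"rz":0,"fingers":0},{"x":0,"y":0,"z":0,"rx":0,"ry":0,"rz":0,"fingers":0}]'; done; python3 -c "
from h import *
plan([.4444,.0180,.047],8.2)"
```

```text
clock: 20.5
eef_pos: [0.4431, 0.0183, 0.0457]
ee_rot: [-2.368, 2.052, -0.01]
ft_force: [15.5, 0.9, -3.3]
gripper_width: 0.0195
clock: 20.8
eef_pos: [0.4431, 0.0183, 0.0457]
ee_rot: [-2.368, 2.052, -0.01]
ft_force: [13.9, 1.8, -4.5]
gripper_width: 0.0191
clock: 21.1
eef_pos: [0.4431, 0.0182, 0.0457]
ee_rot: [-2.368, 2.052, -0.01]
ft_force: [14.7, 1.6, -4.8]
gripper_width: 0.0196
clock: 21.4
eef_pos: [0.4431, 0.0183, 0.0457]
ee_rot: [-2.368, 2.052, -0.009]
ft_force: [15.5, 0.7, -4.8]
gripper_width: 0.0195
turn [-0.01   0.    -0.001] shift mm [ 0.5 -1.3 -1.3] q7 -1.69 t 21.4 eef [0.4431 0.0183 0.0457] F [15.5  0.7 -4.8] w 0.0195
```

Held at about 15 N for 1.4 s. Now I release and centre the hook in the loop.

```bash
python3 -m crank '[{"x":0,"y":-1,"z":-0.4,"rx":0,"ry":0,"rz":0,"fingers":0},{"x":0,"y":-1,"z":-0.4,"rx":0,"ry":0,"rz":0,"fingers":0},{"x":0,"y":-1,"z":-0.4,"rx":0,"ry":0,"rz":0,"fingers":0},{"x":0,"y":-1,"z":-0.4,"rx":0,"ry":0,"rz":0,"fingers":0},{"x":0,"y":-1,"z":-0.4,"rx":0,"ry":0,"rz":0,"fingers":0},{"x":0,"y":-2,"z":0,"rx":0,"ry":0,"rz":0,"fingers":0},{"x":0,"y":-2,"z":0,"rx":0,"ry":0,"rz":0,"fingers":0},{"x":0,"y":-2,"z":0,"rx":0,"ry":0,"rz":0,"fingers":0},{"x":0,"y":-2,"z":0,"rx":0,"ry":0,"rz":0,"fingers":0},{"x":0,"y":-1,"z":0,"rx":0,"ry":0,"rz":0,"fingers":0},{"x":0,"y":0,"z":0,"rx":0,"ry":0,"rz":0,"fingers":0}]';python3 -c "
from h import *
plan([.4520,.0190,.047],8.2)"
```

```text
clock: 22.5
eef_pos: [0.4517, 0.0193, 0.0464]
ee_rot: [2.374, -2.057, -0.0]
ft_force: [0.0, 0.4, -2.0]
gripper_width: 0.0197
turn [ 0. -0. -0.] shift mm [ 0.3 -0.3 -0.6] q7 -1.69 t 22.5 eef [0.4517 0.0193 0.0464] F [ 0.   0.4 -2. ] w 0.0197
```

```bash
python3 -m crank '[{"x":0,"y":0,"z":-4,"rx":0,"ry":0,"rz":0,"fingers":0},{"x":0,"y":0,"z":-6,"rx":0,"ry":0,"rz":0,"fingers":0},{"x":0,"y":0,"z":-6,"rx":0,"ry":0,"rz":0,"fingers":0},{"x":0,"y":0,"z":-6,"rx":0,"ry":0,"rz":0,"fingers":0},{"x":0,"y":0,"z":-8,"rx":0,"ry":0,"rz":0,"fingers":0},{"x":0,"y":0,"z":-10,"rx":0,"ry":0,"rz":0,"fingers":0},{"x":0,"y":0,"z":-10,"rx":0,"ry":0,"rz":0,"fingers":0},{"x":0,"y":0,"z":-5,"rx":0,"ry":0,"rz":0,"fingers":0},{"x":0,"y":10,"z":0,"rx":0,"ry":0,"rz":0,"fingers":0},{"x":0,"y":15,"z":0,"rx":0,"ry":0,"rz":0,"fingers":0},{"x":0,"y":5,"z":0,"rx":0,"ry":0,"rz":0,"fingers":0},{"x":0,"y":0,"z":0,"rx":0,"ry":0,"rz":0,"fingers":0}]';python3 -c "
from h import *
plan([.4716,-.2457,.101],-8.9)"
```

```text
clock: 23.7
eef_pos: [0.4207, 0.0148, 0.1012]
ee_rot: [2.373, -2.057, -0.001]
ft_force: [0.4, -0.5, -0.9]
gripper_width: 0.0198
turn [ 0.001 -0.     0.298] shift mm [ 2.495e+02 -9.050e+01  2.000e-01] q7 -1.66 t 23.7 eef [0.4207 0.0148 0.1012] F [ 0.4 -0.5 -0.9] w 0.0198
```

```bash
python3 -m crank '[{"x":0,"y":0,"z":0,"rx":0,"ry":0,"rz":0.08,"fingers":0},{"x":0,"y":0,"z":0,"rx":0,"ry":0,"rz":0.12,"fingers":0},{"x":0,"y":0,"z":0,"rx":0,"ry":0,"rz":0.098,"fingers":0},{"x":20,"y":-6,"z":0,"rx":0,"ry":0,"rz":0,"fingers":0},{"x":35,"y":-13,"z":0,"rx":0,"ry":0,"rz":0,"fingers":0},{"x":40,"y":-15,"z":0,"rx":0,"ry":0,"rz":0,"fingers":0},{"x":40,"y":-15,"z":0,"rx":0,"ry":0,"rz":0,"fingers":0},{"x":40,"y":-15,"z":0,"rx":0,"ry":0,"rz":0,"fingers":0},{"x":40,"y":-15,"z":0,"rx":0,"ry":0,"rz":0,"fingers":0},{"x":25,"y":-9,"z":0,"rx":0,"ry":0,"rz":0,"fingers":0},{"x":9.5,"y":-2.5,"z":0,"rx":0,"ry":0,"rz":0,"fingers":0},{"x":0,"y":0,"z":0,"rx":0,"ry":0,"rz":0,"fingers":0}]';python3 -c "
from h import *
plan([.4716,-.2457,.0397],-8.9)"
```

```text
clock: 24.9
eef_pos: [0.4728, -0.2467, 0.1011]
ee_rot: [2.039, -2.389, 0.0]
ft_force: [1.3, 0.6, -1.8]
gripper_width: 0.0198
turn [ 0.    -0.    -0.002] shift mm [-0.8  1.3 61.4] q7 -1.35 t 24.9 eef [ 0.4728 -0.2467  0.1011] F [ 1.3  0.6 -1.8] w 0.0198
```

```bash
python3 -m crank '[{"x":0,"y":0,"z":10,"rx":0,"ry":0,"rz":0,"fingers":0},{"x":0,"y":0,"z":18,"rx":0,"ry":0,"rz":0,"fingers":0},{"x":0,"y":0,"z":15,"rx":0,"ry":0,"rz":0,"fingers":0},{"x":0,"y":0,"z":8,"rx":0,"ry":0,"rz":0,"fingers":0},{"x":0,"y":0,"z":4,"rx":0,"ry":0,"rz":0,"fingers":0},{"x":0,"y":0,"z":3,"rx":0,"ry":0,"rz":0,"fingers":0},{"x":0,"y":0,"z":1.5,"rx":0,"ry":0,"rz":0,"fingers":0},{"x":0,"y":0,"z":0,"rx":0,"ry":0,"rz":0,"fingers":0}]'; python3 -m crank '[{"x":0,"y":0,"z":0.8,"rx":0,"ry":0,"rz":0,"fingers":0},{"x":0,"y":0,"z":0,"rx":0,"ry":0,"rz":0,"fingers":0}]'; python3 -m crank '[{"x":0,"y":0,"z":0.8,"rx":0,"ry":0,"rz":0,"fingers":0},{"x":0,"y":0,"z":0,"rx":0,"ry":0,"rz":0,"fingers":0}]'
```

```text
clock: 25.7
eef_pos: [0.473, -0.2454, 0.0422]
ee_rot: [-2.042, 2.387, -0.001]
ft_force: [-0.6, 0.1, -2.0]
gripper_width: 0.0198
clock: 25.9
eef_pos: [0.4729, -0.2456, 0.0414]
ee_rot: [-2.042, 2.387, -0.001]
ft_force: [0.2, -0.4, -1.3]
gripper_width: 0.0198
clock: 26.1
eef_pos: [0.4728, -0.2455, 0.0404]
ee_rot: [-2.042, 2.387, -0.0]
ft_force: [0.7, -0.1, -2.7]
gripper_width: 0.0197
```

```bash
python3 -m crank '[{"x":0,"y":0,"z":0.6,"rx":0,"ry":0,"rz":0,"fingers":0},{"x":0,"y":0,"z":0,"rx":0,"ry":0,"rz":0,"fingers":0}]'; python3 -m crank '[{"x":0,"y":0,"z":0.6,"rx":0,"ry":0,"rz":0,"fingers":0},{"x":0,"y":0,"z":0,"rx":0,"ry":0,"rz":0,"fingers":0}]'
```

```text
clock: 26.3
eef_pos: [0.4728, -0.2455, 0.0397]
ee_rot: [2.042, -2.387, 0.0]
ft_force: [0.1, 0.3, -2.2]
gripper_width: 0.0196
clock: 26.5
eef_pos: [0.4728, -0.2455, 0.0397]
ee_rot: [-2.042, 2.387, -0.0]
ft_force: [-2.8, 1.8, 7.3]
gripper_width: 0.0196
```

Foot down (+7 N). Now I open, rise and look.

```bash
python3 -m crank '[{"x":0,"y":0,"z":-0.4,"rx":0,"ry":0,"rz":0,"fingers":0},{"x":0,"y":0,"z":0,"rx":0,"ry":0,"rz":0,"fingers":0.5},{"x":0,"y":0,"z":0,"rx":0,"ry":0,"rz":0,"fingers":0.9},{"x":0,"y":0,"z":0,"rx":0,"ry":0,"rz":0,"fingers":0.9},{"x":0,"y":0,"z":0,"rx":0,"ry":0,"rz":0,"fingers":0.9},{"x":0,"y":0,"z":0,"rx":0,"ry":0,"rz":0,"fingers":0.9},{"x":0,"y":0,"z":0,"rx":0,"ry":0,"rz":0,"fingers":0.9},{"x":0,"y":0,"z":0,"rx":0,"ry":0,"rz":0,"fingers":0.9},{"x":0,"y":0,"z":0,"rx":0,"ry":0,"rz":0,"fingers":0.9}]' ; python3 -m crank '[{"x":0,"y":0,"z":-10,"rx":0,"ry":0,"rz":0,"fingers":0.9},{"x":0,"y":0,"z":-25,"rx":0,"ry":0,"rz":0,"fingers":0.9},{"x":0,"y":0,"z":-35,"rx":0,"ry":0,"rz":0,"fingers":0.9},{"x":0,"y":0,"z":-35,"rx":0,"ry":0,"rz":0,"fingers":0.9},{"x":0,"y":0,"z":-35,"rx":0,"ry":0,"rz":0,"fingers":0.9},{"x":0,"y":0,"z":-35,"rx":0,"ry":0,"rz":0,"fingers":0.9},{"x":0,"y":0,"z":-15,"rx":0,"ry":0,"rz":0,"fingers":0.9},{"x":0,"y":0,"z":0,"rx":0,"ry":0,"rz":0,"fingers":0.9}]'
python3 - <<'E'
from h import *
for n in('scene','side'):
    c,s=grab(n,n+'5.png')
    th=np.radians(8.2);e=np.array([np.cos(th),np.sin(th)]);O=np.array([.628,.044]);q=np.array([-e[1],e[0]])
    for z,xx,y in((.03,-.028,.028),(.03,-.028,-.028)): print(n,np.round(proj(c,s,[*(O+xx*e+y*q),z]),1))
a=cv2.imread('pics/scene5.png');b=cv2.imread('pics/side5.png')
k=lambda i,x,y,w,h:cv2.resize(i[y:y+h,x:x+w],(400,300),interpolation=cv2.INTER_CUBIC)
cv2.imwrite('pics/c5.png',np.vstack([np.hstack([k(a,330,175,80,60),k(b,140,205,80,60)]),np.hstack([k(a,230,200,80,60),k(b,255,185,80,60)])]))
E
```

```text
clock: 27.4
eef_pos: [0.4728, -0.2455, 0.0395]
ee_rot: [2.042, -2.387, 0.0]
ft_force: [0.1, -0.1, -0.1]
gripper_width: 0.0789
clock: 28.2
eef_pos: [0.474, -0.246, 0.2328]
ee_rot: [-2.041, 2.385, -0.008]
ft_force: [-0.1, -0.0, -0.6]
gripper_width: 0.0829
scene [344.4 199.3]
scene [337.6 207.8]
side [193.6 261.2]
side [207.6 249.8]
```

View pics/c5.png

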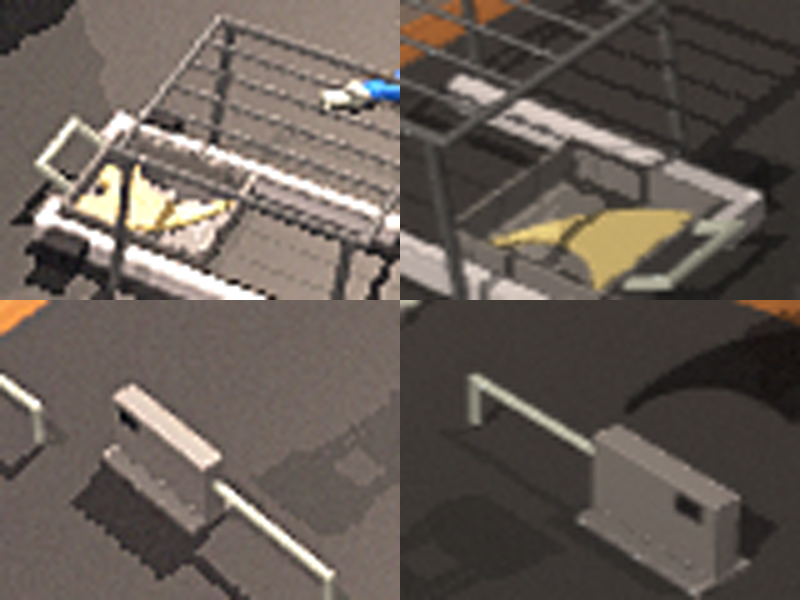

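The loop bar is seen at scene crop (72,120) to (40,163), against a predicted home position of (72,121) to (38,164). The tool stands upright at its old place and the gripper is clear of everything.

```bash
python3 -c "
from workcell import hand_in
print(hand_in())"
```

```text
the job is handed in; nothing more can be done
None
```

The tray is home against the front stops and bedded, and the job was handed in at about 28 s of the 67 s allowed. `hand_in()` gave no verdict.

**What I did:** I gripped the grey hook tool, dropped its hook into the tray's loop and dragged the tray at 20 mm/s. From just before the catches I slowed to 10 mm/s or less. I then held a pull of about 14–15.5 N for roughly 1.4 s, unhooked, and stood the tool back on its foot where it came from.

**Last checks:**
- **Tray:** the loop bar showed within about 0.5 px (roughly 1 mm) of its predicted home position in the scene picture.
- **Tool:** it stands upright in both camera views, about 0.3 m from the loop.
- **Gripper:** it is open and raised clear, with about 0 N on the wrist.

**Forces:** the highest pull I read was 15.5 N. Force was read only at the end of each call, so I did not see any brief peaks in between.

**What didn't go to plan:**
- My first two move commands were refused because they had missing keys; nothing moved.
- The pull also lifted the tray slightly, by about 3–4 N, and I eased the tool down to reduce that. It was still about 2–3 N during the bedding hold.
- I did not measure the bystanders again at the end. My path stayed well away from them.

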